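Zero the photometer's filter slide and count to the third click

TASK

The photometer's filter slide was left at an unknown setting. With the fingertips, gently push its orange lever back to the home stop at the red-banded end, then push it away from there, counting by feel, and stop at the third click without running past it; leave it resting in that click and back off. Only push the lever, do not pinch it, and leave the vials, bottles, beaker and spatula where they are.

Things in the scene. Friction and masses are not known exactly. Their poses are not given: they have to be found in the camera images.
- photometer: white bench instrument, fixed, 170 mm (its x) by 260 mm (its y), flat deck 75 mm above the bench. Origin: centre of its underside; z up; the side with the dark-green display faces its -x. On the deck, 45 mm to -x of the centre, a black slot runs along its y, with a flat red band across the slot's home (-y) end. The lever stands in this slot; the deck within 30 mm either side of the slot and for its whole length is bare (band and trims are flush).
- filter_lever (a joint): lever position, m: 0 = solid home stop at the red band, growing along the photometer's +y to 0.080. Six sprung rest positions 16 mm apart: home, then clicks one to five at 0.016, 0.032, 0.048, 0.064, 0.080. Leaving one takes 5 to 8 N at first, falling to almost nothing half way (8 mm) on; past there the lever snaps ahead by itself into the next and stays.
- lever_top (a point): centre of the top face of the lever's orange handle, 126 mm above the bench (51 mm above the deck). The handle is an upright block, 26 mm across the slot, 12 mm along the slot, and reaches from 5 mm above the deck to this top; it moves with the lever.
- lever_home (a point): fixed point on the deck surface in the slot, right under the handle's centre when the lever is home; axes as the photometer's, +y is the way of the clicks.
- vial_amber: 30 mm wide, 58 mm tall amber glass vial with white cap, standing on the photometer's deck behind the slot. To be left alone. Origin: centre of its underside.
- vial_green: 30 mm wide, 58 mm tall green glass vial with white cap, standing on the photometer's deck behind the slot. To be left alone. Origin: centre of its underside.
- vial_clear: 30 mm wide, 58 mm tall clear glass vial with white cap, standing on the bench in front of the photometer. To be left alone. Origin: centre of its underside.
- wash_bottle: 64 mm wide, 150 mm tall clear plastic bottle with white cap, on the bench. To be left alone. Origin: centre of its underside.
- redcap_bottle: 72 mm wide, 120 mm tall clear glass bottle with red cap, on the bench. To be left alone. Origin: centre of its underside.
- beaker: 68 mm wide, 85 mm tall open glass beaker, on the bench. To be left alone. Origin: centre of its underside.
- spatula: 180 mm long spatula lying on the bench. To be left alone. Origin: middle of its length, underside.

How it is judged:
By the outcome, as a careful person would: the job done as asked, in the order asked, and still so for the second after the job is handed in, with the robot touching nothing.
It also fails if it takes over 64 s, if anything falls off the work surface, if the arm or the gripper's body presses on something with over 40 N, if the wrist force passes 120 N, or if a joint passes its speed limit or range.

ROBOT

A 6-joint arm with a two-finger parallel gripper is mounted at the origin on the work surface. World frame = base frame: x ahead of the robot, y to its left, z up, the work surface at z = 0. Lengths are in mm, angles in rad, forces in N, time in s.
With the tool pointing down it reaches from about 350 to 875 mm from the base axis. Payload 4.2 kg.
Tool frame: the origin (TCP) lies midway between the tips of the shut fingers; the grasp point (between the pads) lies 19 mm behind it; z points along the fingers, y is the direction in which the jaws open and shut (so a half turn about z gives the same grasp; the last joint's range is limited). The gripper opens to 85 mm and grips with 20 to 120 N. Pads are 22 mm wide; open, the fingers measure 114 mm over their backs; the gripper's body (76 mm by 85 mm) begins 54 mm behind the grasp point. The pads swing forward as they close: fully open they stand 13 mm farther back than shut.
Start: joints at [-0.913, 0.385, 0.008, 0, -1.194, -0.259], TCP at [242.709, -575.927, 231.312] pointing down, gripper open.
Joint ranges: [-3.14, 3.14], [-1.21, 2.06], [-1.07, 1.41], [-3.16, 2.05], [-2.99, -0.16], [-3.1, 3.1]. Speed limits (rad/s): [2.79, 2.79, 3.14, 3.14, 3.14, 3.14].

INTERFACE

Orientations are given as a unit quaternion [x, y, z, w].
In Python, from bench import arm, eyes, nets gives the robot as it stands.
- The arm moves only by the tool jog_arm, never from a script. Its argument "rows" is a list of rows, each a list of 3 entries, a list of its own where there are three numbers: the shift along the tool's x, y, z in cm, then the turn, a rotation vector about the tool's x, y, z in degrees, then the finger opening in cm, from 0 to 8.54. In form: [[[x, y, z], [ax, ay, az], jaw], ...]. A call has 1 to 10 rows; each row shifts and turns the commanded pose from where the row before left it, along the tool's axes as they then stand; what a row does not reach is not made up. A row lasts 1/8 s, in which the tool goes at most 62.5 mm and 10.7 degrees, less where a joint would pass 70% of its speed; a pose out of reach is approached as far as the arm can. A call with a gripper value outside its range is refused whole. The fingers move at their own pace and stop on an object; the grip force is fixed at half the most. Time passes only in rows, so rows that do not move let the fingers close. It gives the time, the measured TCP pose, the force and the opening at its end, in the units of the state.
- arm.read_state(): the state, without advancing time (a new reading comes with each control period).
- eyes.get_image(name): name is "scene" or "top" or "wrist"; returns the picture (384x512x3 uint8, red, green, blue); there is no depth.
- eyes.camera_model(name): a dict with "K" (3x3 intrinsics, pixels), "rvec" (rotation vector, rad) and "tvec" (3), from world to camera coordinates, as OpenCV has them. Camera axes: x right, y down, z forward; pixel columns grow to the right and rows downward; lengths in mm; the calibration is good to about 2 mm. A picture is of the moment at which its call begins: read the wrist's pose just before it. camera_model takes no time and is no camera call; for the wrist camera it gives the pose at the moment of the call.
- arm.job_done(): hands the job in, once; it reports no verdict.
Trained networks look in the newest picture that a camera, given by its name, has taken for a name from the list of things; names that differ only in an ending like _2 or _b are one class to them, and where a whole thing is asked for, a point or a joint stands for the part that bears it (a point fixed in the world has none). Each returns a list of dicts, best first, with "conf" (0 to 1); they miss things now and then, are a little off and sometimes report something else, mostly with a low value. They report only what shows in the picture. A call takes as long as a camera call.
- nets.boxes_of(camera, name): "position" ([column, row] as shares, 0 to 1, of the picture: columns of its width, rows of its height, amid what is visible of it).
The state is a dict: "clock": time; "joints": joint angles; "joint_vel": joint speeds; "joint_efforts": joint torques, N m; "position": TCP position; "ee_rot": TCP orientation; "contact_force": force on the tool from outside, world axes, zero at the start; "wrist_torque": the same for the moment, N m; "gripper_width": finger opening in mm.
Only numpy, scipy, OpenCV 4.12 (cv2) and the standard library are available. Lean on these libraries where they do the work, as an engineer would, in place of code of your own. Each camera call takes 0.05 s, during which the arm holds its last target.

## Working session

There is one attempt and no reset: what is moved stays moved. The work goes in short steps, Python scripts to look and compute and a tool call to move; the robot and the scene stay as the last step left them, time stands still between calls to the robot, and variables do not carry over. Pictures are saved under pics/ and viewed, and the job is handed in when it is done.

Besides the shell and the picture viewer there is one more tool, called after "Emit:" by a JSON object that holds its "op" and its "data", one argument or row to a line. jog_arm: Moves the arm, as the interface text tells. Its arguments: {"type":"object","properties":{"rows":{"type":"array","items":{"type":"array"}}},"required":["rows"]}

```bash
mkdir -p pics
cat > h.py <<'E'
import numpy as np, cv2
from bench import arm, eyes, nets
def cam(n):
    m=eyes.camera_model(n); K=np.array(m["K"],float); R=cv2.Rodrigues(np.array(m["rvec"],float))[0]; t=np.array(m["tvec"],float).ravel(); return K,R,t
def toz(n,uv,z):
    K,R,t=cam(n); d=R.T@np.linalg.solve(K,[uv[0],uv[1],1.]); c=-R.T@t; return c+d*(z-c[2])/d[2]
def proj(n,P):
    K,R,t=cam(n); return cv2.projectPoints(np.array(P,float).reshape(-1,1,3),cv2.Rodrigues(R)[0],t,K,None)[0].reshape(-1,2)
def save(n,f):
    im=eyes.get_image(n); cv2.imwrite("pics/"+f,im[:,:,::-1]); return im
E
python3 - <<'E'
from h import *
print(arm.read_state())
for c in ["scene","top"]:
    save(c,c+"0.png")
    for n in ["photometer","lever_top"]:
        for d in nets.boxes_of(c,n)[:2]:
            uv=np.array(d["position"])*[512,384]; print(c,n,d["conf"],uv,toz(c,uv,126 if n=="lever_top" else 75))
E
```

```text
{'clock': 0.0, 'joints': array([-9.13391715e-01,  3.85564894e-01,  6.61326175e-03, -5.40833328e-04,
       -1.19399621e+00, -2.58571533e-01]), 'joint_vel': array([ 5.90779296e-04,  1.00332995e-03,  5.39406996e-04, -8.16959956e-05,
       -1.88843962e-03,  1.21645681e-03]), 'joint_efforts': array([-5.92761603e-05, -3.92293239e+01,  1.88406301e+01,  4.18622687e+00,
       -4.57365881e-03,  3.74315917e-06]), 'position': array([ 242.49367299, -575.39529668,  230.20542874]), 'ee_rot': array([-1.97999553e-01,  9.80201488e-01,  1.07602109e-03, -2.50202765e-04]), 'contact_force': array([ 0.1864796 ,  0.29117033, -0.17105307]), 'wrist_torque': array([ 0.00400181,  0.03275974, -0.02360838]), 'gripper_width': 85.12675412912795}
scene photometer 0.55 [230.7072 200.4864] [580.35571701 -16.81939728  75.        ]
scene lever_top 0.58 [243.4048 171.6864] [517.12672078 -49.19571369 126.        ]
scene lever_top 0.17 [233.5232 123.1104] [ 425.44326059 -253.11856819  126.        ]
top photometer 0.6 [283.2896 188.6976] [544.5254997 -78.1628186  75.       ]
top lever_top 0.41 [280.9856 200.2944] [505.40993184 -68.15932555 126.        ]
```

View pics/scene0.png

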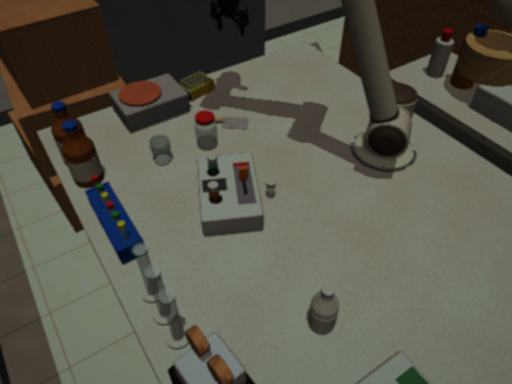

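View pics/top0.png

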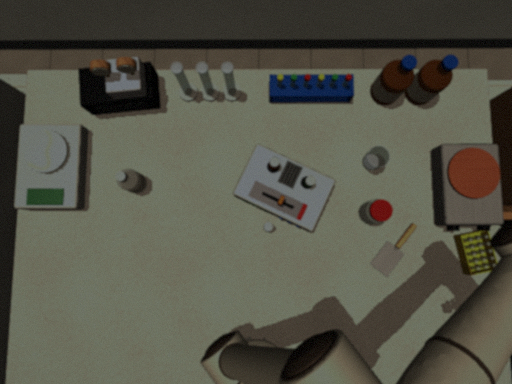

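Run:
```python
import cv2
a=cv2.imread("pics/top0.png")[135:240,225:345]; b=cv2.imread("pics/scene0.png")[140:245,180:300]
a=cv2.resize(a,None,fx=6,fy=5.7,interpolation=3)[:598]; cv2.imwrite("pics/a.png",cv2.convertScaleAbs(a,alpha=1.4))
b=cv2.resize(b,None,fx=6,fy=5.7,interpolation=3)[:598]; cv2.imwrite("pics/b.png",cv2.convertScaleAbs(b,alpha=1.6))
```

```text
(no output)
```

View pics/a.png

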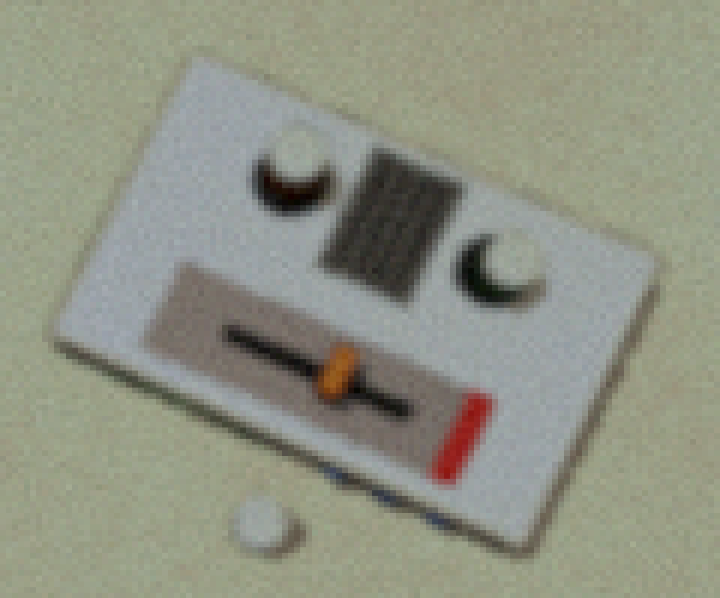

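View pics/b.png

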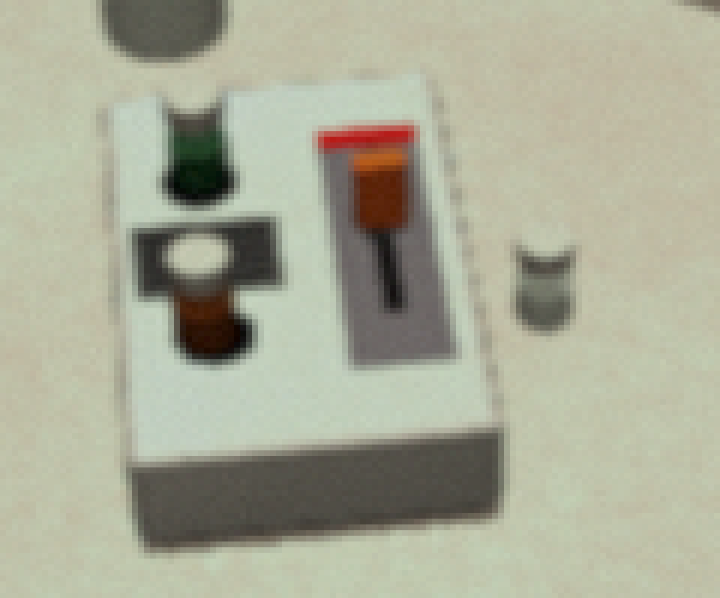

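The zoomed top view shows the deck corners at crop (197,55), (657,255), (533,552) and (57,335). The slot runs from (228,332) to (408,410), the red band is near (463,440), and the handle top is near (341,368).

Run:
```python
from h import *
from scipy.optimize import least_squares
f=lambda p:np.array([225+p[0]/6,135+p[1]/5.7]); g=lambda p:np.array([180+p[0]/6,140+p[1]/5.7])
C=np.array([toz("top",f(p),75) for p in [(197,55),(657,255),(533,552),(57,335)]])
# local: +x+y, +x-y, -x-y, -x+y
L=np.array([[85,130],[85,-130],[-85,-130],[-85,130]])
CS=np.array([toz("scene",g(p),75) for p in [(130,465),(112,110),(425,80),(500,432)]])
for c in (C,CS):
    r=least_squares(lambda q:((np.c_[np.cos(q[2])*L[:,0]-np.sin(q[2])*L[:,1]+q[0],np.sin(q[2])*L[:,0]+np.cos(q[2])*L[:,1]+q[1]])-c[:,:2]).ravel(),[540,-80,0])
    print(r.x,np.degrees(r.x[2]),r.fun.round(1))
    q=r.x;R=np.array([[np.cos(q[2]),-np.sin(q[2])],[np.sin(q[2]),np.cos(q[2])]])
    loc=lambda P:(R.T@(P[:2]-q[:2])).round(1)
    for n,p,z in [("slotA",(228,332),75),("slotB",(408,410),75),("band",(463,440),75),("bandTop",(478,395),75),("bandbot",(445,482),75),("lever",(341,368),126)]: print(n,loc(toz("top",f(p),z)))
    for n,p,z in [("slotA",(395,310),75),("band",(367,138),75),("lever",(380,160),126)]: print("sc",n,loc(toz("scene",g(p),z)))
    for l in [(-45,-40),(-45,0)]: print(l,R@np.array(l)+q[:2])
```

```text
[ 5.48940842e+02 -8.32615262e+01 -4.36570565e-01] -25.013650857215083 [ 4.1  2.2  0.2 -8.  -1.3  0.4 -2.9  5.4]
slotA [-43.4  51.2]
slotB [-43.1 -45.2]
band [-45.8 -75.8]
bandTop [-21.7 -72.9]
bandbot [-69.1 -76.6]
lever [-43.  -6.]
sc slotA [-44.   56.6]
sc band [-46.1 -69.2]
sc lever [-44.9   2.8]
(-45, -40) [ 491.24815652 -100.48227099]
(-45, 0) [508.16152372 -64.23398813]
[ 5.55550559e+02 -7.01364412e+01 -4.48804633e-01] -25.714611310963065 [ 5.   4.2  1.9 -7.8 -6.1 -1.1 -0.9  4.7]
slotA [-44.3  35.9]
slotB [-42.8 -60.4]
band [-45.2 -91. ]
bandTop [-21.1 -87.9]
bandbot [-68.4 -92.2]
lever [-43.1 -21.2]
sc slotA [-44.9  41.4]
sc band [-45.6 -84.5]
sc lever [-45.2 -12.5]
(-45, -40) [497.65151662 -86.65009859]
(-45, 0) [515.00707099 -50.6114425 ]
```

Emit:
{"op": "jog_arm", "data": {
  "rows": [
    [[-4,3.3,0],[0,0,0],0],
    [[-4,3.3,0],[0,0,0],0],
    [[-4,3.3,0],[0,0,0],0],
    [[-4,3.3,0],[0,0,0],0],
    [[-4,3.3,0],[0,0,0],0],
    [[-4,3.3,0],[0,0,0],0],
    [[-4,3.3,0],[0,0,0],0],
    [[-4,3.3,0],[0,0,0],0],
    [[-4,3.3,0],[0,0,0],0],
    [[-4,3.3,0],[0,0,0],0]
  ]
}}

```text
clock: 1.55
position: [483.8, -114.8, 231.6]
ee_rot: [-0.198, 0.98, -0.0, 0.0]
contact_force: [1.1, -0.8, 0.7]
gripper_width: 0.2
```

Emit:
{"op": "jog_arm", "data": {
  "rows": [
    [[0,0,0],[0,0,9.6],0],
    [[0,0,0],[0,0,9.6],0],
    [[0,0,0],[0,0,9.6],0],
    [[0,0,0],[0,0,9.6],0],
    [[0,0,0],[0,0,9.6],0],
    [[0,0,0],[0,0,0],0],
    [[0,0,0],[0,0,0],0]
  ]
}}

```text
clock: 2.42
position: [483.1, -116.5, 231.3]
ee_rot: [0.217, 0.976, 0.0, 0.0]
contact_force: [0.2, 0.2, -0.1]
gripper_width: -0.2
```

Run:
```python
from h import *
s=arm.read_state(); print(s)
save("wrist","w0.png"); save("scene","s1.png"); K,R,t=cam("wrist"); print(-R.T@t)
for d in nets.boxes_of("wrist","lever_top")[:2]: uv=np.array(d["position"])*[512,384]; print(d["conf"],uv,toz("wrist",uv,126))
```

```text
{'clock': 2.425, 'joints': array([ 9.07286889e-02,  1.65982345e-01, -2.97802452e-01, -2.84965630e-05,
       -1.10697255e+00, -2.09812166e+00]), 'joint_vel': array([ 9.19641597e-04, -1.68249092e-04,  5.96641487e-05,  1.72181924e-03,
        7.71794062e-04, -9.66987136e-03]), 'joint_efforts': array([ 2.71182704e-03, -2.71059108e+01,  1.81396955e+01,  4.03010666e+00,
       -5.68029736e-04,  4.00482750e-03]), 'position': array([ 483.12890088, -116.49803314,  231.34578996]), 'ee_rot': array([2.16574868e-01, 9.76266012e-01, 1.80667630e-05, 1.46906250e-05]), 'contact_force': array([ 0.19003511,  0.1689316 , -0.08896415]), 'wrist_torque': array([-0.01621978, -0.03559552, -0.01808987]), 'gripper_width': -0.15387071169136424}
[419.45955751 -86.04268202 374.32824598]
0.64 [306.5856 185.088 ] [499.77327792 -70.31690339 126.        ]
```

View pics/w0.png

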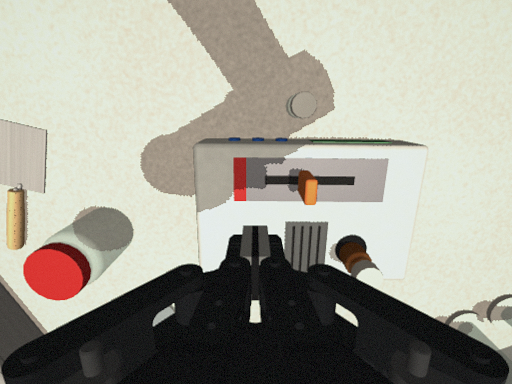

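The wrist view shows the slot from (265,180) to (354,181), the band spanning x 234–246 and y 158–201, and the handle top around (310,190).

Run:
```python
import cv2
a=cv2.imread("pics/w0.png")[130:230,185:320+110-0]; cv2.imwrite("pics/wz.png",cv2.resize(a,None,fx=3.2,fy=3.2*1.8 if 0 else 3.2,interpolation=3))
from h import *
P={n:toz("wrist",p,75)[:2] for n,p in dict(sA=(265,180),sB=(354,181),b1=(240,158),b2=(240,201)).items()}
for n in P: print(n,P[n].round(1))
d=P["sB"]-P["sA"]; print(np.linalg.norm(d),np.degrees(np.arctan2(*d)))
```

```text
sA [ 491.1 -107.1]
sB [534.3 -17.1]
b1 [ 456.9 -121.7]
b2 [ 501.6 -143.3]
99.82927225749441 25.645117540505595
```

View pics/wz.png

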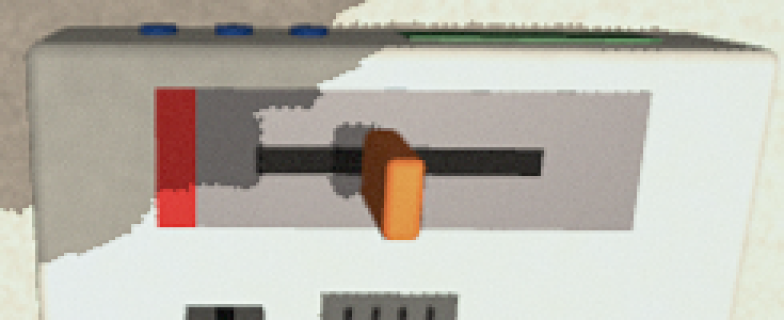

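Run:
```python
from h import *
A=toz("wrist",(265.3,180.2),75)[:2];B=toz("wrist",(354.7,180.9),75)[:2];T=toz("wrist",(311.3,192.2),126)[:2]
d=(B-A)/np.linalg.norm(B-A);n=np.array([d[1],-d[0]])
print(A,B,np.linalg.norm(B-A),np.degrees(np.arctan2(*d)),T,(T-A)@d,(T-A)@n)
s=arm.read_state()["position"][:2];print("tcp rel A",(s-A)@d,(s-A)@n)
q=arm.read_state()["ee_rot"];from scipy.spatial.transform import Rotation as Ro
print(Ro.from_quat(q).as_matrix().round(3))
```

```text
[ 491.46012512 -106.90585107] [534.5354764 -16.3704164] 100.26041501645167 25.44437822438205 [508.07975194 -68.89352613] 41.46560358553432 -1.323843633001058
tcp rel A -12.2313001199703 -3.3647494547412373
[[-0.906  0.424  0.   ]
 [ 0.424  0.906  0.   ]
 [-0.     0.    -1.   ]]
```

Emit:
{"op": "jog_arm", "data": {
  "rows": [
    [[-0.1,4.6,0],[0,0,0],0],
    [[-0.1,4.6,0],[0,0,0],0],
    [[0,0,3],[0,0,0],0],
    [[0,0,4],[0,0,0],0],
    [[0,0,4],[0,0,0],0],
    [[0,0,2.8],[0,0,0],0],
    [[0,0,0],[0,0,0],0],
    [[0,0,0],[0,0,0],0]
  ]
}}

```text
clock: 3.58
position: [525.1, -34.0, 94.5]
ee_rot: [0.217, 0.976, 0.0, 0.001]
contact_force: [-0.5, -0.1, -0.3]
gripper_width: -0.6
```

```bash
cat >> h.py <<'E'
A=np.array([491.46,-106.91]);dd=np.array([.424,.906]);nn=np.array([.906,-.424])
def st():
    s=arm.read_state();p=s["position"];f=s["contact_force"]
    print("clk",s["clock"],"y",round((p[:2]-A)@dd,2),"n",round((p[:2]-A)@nn,2),"z",round(p[2],2),"Fy",round(f[:2]@dd,2),"Fn",round(f[:2]@nn,2),"Fz",round(f[2],2))
E
python3 - <<'E'
from h import *
st(); save("wrist","w1.png")
E
```

```text
clk 3.575 y 80.36 n -0.41 z 94.49 Fy -0.34 Fn -0.44 Fz -0.26
```

View pics/w1.png

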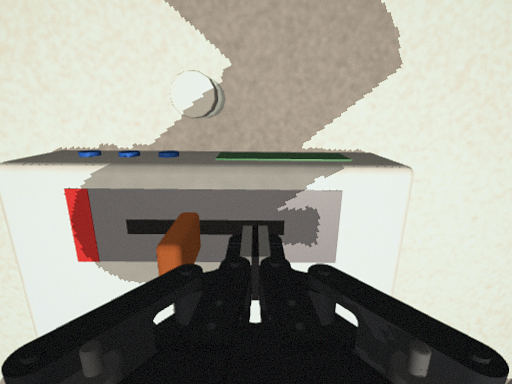

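The fingers are down in the slot zone on the +y side, with the handle at columns 160–200 and a visible gap to the fingertips. Next I'll push gently toward home.

Emit:
{"op": "jog_arm", "data": {
  "rows": [
    [[0,-0.2,0],[0,0,0],0],
    [[0,-0.2,0],[0,0,0],0],
    [[0,-0.2,0],[0,0,0],0],
    [[0,-0.2,0],[0,0,0],0],
    [[0,-0.2,0],[0,0,0],0],
    [[0,-0.2,0],[0,0,0],0],
    [[0,-0.2,0],[0,0,0],0]
  ]
}}

```text
clock: 4.5
position: [518.1, -46.9, 93.3]
ee_rot: [0.218, 0.976, -0.0, -0.0]
contact_force: [-0.1, -0.5, -0.2]
gripper_width: -0.3
```

Emit:
{"op": "jog_arm", "data": {
  "rows": [
    [[0,-0.2,0],[0,0,0],0],
    [[0,-0.2,0],[0,0,0],0],
    [[0,-0.2,0],[0,0,0],0]
  ]
}}

```text
clock: 4.88
position: [515.8, -51.9, 93.3]
ee_rot: [0.218, 0.976, 0.0, 0.0]
contact_force: [0.3, 4.9, 0.3]
gripper_width: 0.1
```

Emit:
{"op": "jog_arm", "data": {
  "rows": [
    [[0,-0.2,0],[0,0,0],0],
    [[0,-0.2,0],[0,0,0],0],
    [[0,-0.2,0],[0,0,0],0]
  ]
}}

```text
clock: 5.25
position: [513.4, -57.0, 93.3]
ee_rot: [0.218, 0.976, 0.001, 0.0]
contact_force: [0.9, 3.3, -0.1]
gripper_width: -0.0
```

Emit:
{"op": "jog_arm", "data": {
  "rows": [
    [[0,-0.2,0],[0,0,0],0],
    [[0,-0.2,0],[0,0,0],0]
  ]
}}

```text
clock: 5.5
position: [511.0, -61.8, 93.3]
ee_rot: [0.218, 0.976, -0.0, -0.0]
contact_force: [0.3, 0.3, -0.0]
gripper_width: -0.2
```

Emit:
{"op": "jog_arm", "data": {
  "rows": [
    [[0,-0.2,0],[0,0,0],0],
    [[0,-0.2,0],[0,0,0],0]
  ]
}}

```text
clock: 5.75
position: [509.4, -65.2, 93.3]
ee_rot: [0.218, 0.976, -0.0, -0.0]
contact_force: [-0.2, -0.0, -0.7]
gripper_width: 0.1
```

Emit:
{"op": "jog_arm", "data": {
  "rows": [
    [[0,-0.2,0],[0,0,0],0],
    [[0,-0.2,0],[0,0,0],0]
  ]
}}

```text
clock: 6.0
position: [508.5, -67.5, 93.4]
ee_rot: [0.218, 0.976, 0.001, 0.001]
contact_force: [0.6, 6.7, 0.3]
gripper_width: -0.1
```

Emit:
{"op": "jog_arm", "data": {
  "rows": [
    [[0,-0.2,0],[0,0,0],0],
    [[0,-0.2,0],[0,0,0],0]
  ]
}}

```text
clock: 6.25
position: [506.5, -71.6, 93.4]
ee_rot: [0.218, 0.976, 0.0, 0.0]
contact_force: [0.7, 2.5, 0.5]
gripper_width: -0.4
```

Emit:
{"op": "jog_arm", "data": {
  "rows": [
    [[0,-0.2,0],[0,0,0],0],
    [[0,-0.2,0],[0,0,0],0],
    [[0,-0.2,0],[0,0,0],0]
  ]
}}

```text
clock: 6.62
position: [503.4, -78.0, 93.3]
ee_rot: [0.218, 0.976, -0.0, -0.0]
contact_force: [-0.7, -0.3, 0.2]
gripper_width: 0.5
```

Emit:
{"op": "jog_arm", "data": {
  "rows": [
    [[0,-0.1,0],[0,0,0],0],
    [[0,-0.1,0],[0,0,0],0]
  ]
}}

```text
clock: 6.88
position: [502.8, -79.6, 93.3]
ee_rot: [0.218, 0.976, -0.0, -0.0]
contact_force: [-0.4, 0.6, -0.8]
gripper_width: 0.2
```

Emit:
{"op": "jog_arm", "data": {
  "rows": [
    [[0,-0.1,0],[0,0,0],0]
  ]
}}

```text
clock: 7.0
position: [502.4, -80.3, 93.3]
ee_rot: [0.218, 0.976, 0.0, 0.0]
contact_force: [0.3, 0.9, 0.0]
gripper_width: 0.1
```

```bash
python3 -c "
from h import *
st(); save('wrist','w2.png')"
```

```text
clk 7.0 y 28.75 n -1.36 z 93.32 Fy 0.94 Fn -0.12 Fz 0.04
```

View pics/w2.png

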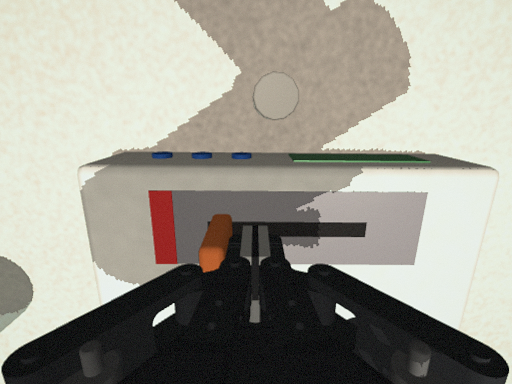

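The handle is now at columns 200–232, close to the slot's home end, which starts at about column 208. I'll press lightly to confirm it is against the solid stop.

Emit:
{"op": "jog_arm", "data": {
  "rows": [
    [[0,-0.1,0],[0,0,0],0],
    [[0,0,0],[0,0,0],0]
  ]
}}

```text
clock: 7.3
position: [502.4, -80.5, 93.4]
ee_rot: [0.218, 0.976, 0.001, 0.0]
contact_force: [0.8, 4.8, -0.8]
gripper_width: -0.2
```

Emit:
{"op": "jog_arm", "data": {
  "rows": [
    [[0,-0.1,0],[0,0,0],0],
    [[0,0,0],[0,0,0],0]
  ]
}}

```text
clock: 7.55
position: [502.4, -80.6, 93.4]
ee_rot: [0.218, 0.976, 0.001, 0.001]
contact_force: [0.7, 9.2, 0.2]
gripper_width: 0.4
```

The force rose past 9 N with no movement, at the expected place 16 mm beyond the last rest, so this is the solid home stop. Now I'll go over the handle to its -y side.

Emit:
{"op": "jog_arm", "data": {
  "rows": [
    [[0,0.5,0],[0,0,0],0],
    [[0,0.5,0],[0,0,0],0],
    [[0,0,-2.5],[0,0,0],0],
    [[0,0,-3],[0,0,0],0],
    [[0,0,0],[0,0,0],0],
    [[0,-3,0],[0,0,0],0],
    [[0,-3,0],[0,0,0],0],
    [[0,0,0],[0,0,0],0]
  ]
}}

```text
clock: 8.55
position: [478.8, -128.5, 147.5]
ee_rot: [0.219, 0.976, -0.0, -0.001]
contact_force: [0.4, 0.2, -0.7]
gripper_width: -0.3
```

```bash
python3 -c "
from h import *
st(); save('wrist','w3.png')"
```

```text
clk 8.55 y -24.94 n -2.3 z 147.48 Fy 0.37 Fn 0.32 Fz -0.71
```

View pics/w3.png

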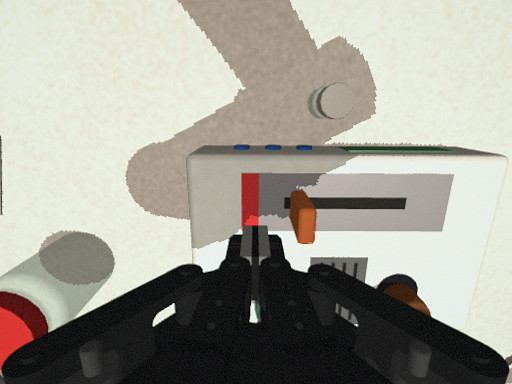

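The lever stayed home, with its base at about column 295 next to the slot end at 284. The fingers are on its -y side and the way down is clear.

Emit:
{"op": "jog_arm", "data": {
  "rows": [
    [[0,0,2.5],[0,0,0],0],
    [[0,0,3],[0,0,0],0],
    [[0,0.2,0],[0,0,0],0],
    [[0,0.2,0],[0,0,0],0],
    [[0,0.2,0],[0,0,0],0],
    [[0,0.2,0],[0,0,0],0],
    [[0,0.2,0],[0,0,0],0],
    [[0,0,0],[0,0,0],0]
  ]
}}

```text
clock: 9.6
position: [484.7, -118.1, 93.5]
ee_rot: [0.218, 0.976, 0.0, 0.0]
contact_force: [0.9, 0.4, 0.1]
gripper_width: -0.6
```

Emit:
{"op": "jog_arm", "data": {
  "rows": [
    [[0,0.1,0],[0,0,0],0],
    [[0,0.1,0],[0,0,0],0],
    [[0,0.1,0],[0,0,0],0]
  ]
}}

```text
clock: 9.98
position: [485.5, -116.0, 93.3]
ee_rot: [0.218, 0.976, -0.0, -0.0]
contact_force: [-0.7, -4.7, 0.4]
gripper_width: -0.0
```

Emit:
{"op": "jog_arm", "data": {
  "rows": [
    [[0,0.1,0],[0,0,0],0],
    [[0,0.1,0],[0,0,0],0]
  ]
}}

```text
clock: 10.22
position: [486.1, -114.7, 93.3]
ee_rot: [0.218, 0.976, -0.001, -0.001]
contact_force: [-0.8, -6.9, 1.1]
gripper_width: 0.3
```

Emit:
{"op": "jog_arm", "data": {
  "rows": [
    [[0,0.1,0],[0,0,0],0],
    [[0,0.1,0],[0,0,0],0],
    [[0,0.1,0],[0,0,0],0]
  ]
}}

```text
clock: 10.6
position: [487.8, -111.3, 93.3]
ee_rot: [0.218, 0.976, -0.0, -0.0]
contact_force: [-0.5, -2.7, 0.6]
gripper_width: -0.1
```

Emit:
{"op": "jog_arm", "data": {
  "rows": [
    [[0,0.1,0],[0,0,0],0],
    [[0,0.1,0],[0,0,0],0]
  ]
}}

```text
clock: 10.85
position: [489.0, -108.8, 93.3]
ee_rot: [0.218, 0.976, 0.0, 0.0]
contact_force: [-1.0, -1.0, -0.3]
gripper_width: 0.1
```

Emit:
{"op": "jog_arm", "data": {
  "rows": [
    [[0,0.1,0],[0,0,0],0],
    [[0,0.1,0],[0,0,0],0]
  ]
}}

```text
clock: 11.1
position: [489.9, -107.0, 93.3]
ee_rot: [0.218, 0.976, 0.0, 0.0]
contact_force: [-0.0, -0.6, 1.2]
gripper_width: -0.0
```

Emit:
{"op": "jog_arm", "data": {
  "rows": [
    [[0,0.1,0],[0,0,0],0],
    [[0,0,0],[0,0,0],0]
  ]
}}

```text
clock: 11.35
position: [490.2, -106.3, 93.3]
ee_rot: [0.218, 0.976, 0.0, 0.0]
contact_force: [0.2, -0.5, 0.0]
gripper_width: -0.1
```

```bash
python3 -c "
from h import *
st(); save('wrist','w4.png')"
```

```text
clk 11.35 y -0.01 n -1.42 z 93.31 Fy -0.35 Fn 0.35 Fz 0.01
```

View pics/w4.png

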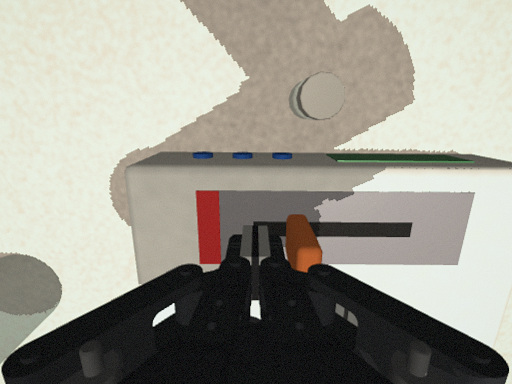

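The picture shows the handle (288–320) snapped ahead of the fingertips (about 270), so that is click one. Next I push for click two, expecting contact near y = 6.

Emit:
{"op": "jog_arm", "data": {
  "rows": [
    [[0,0.1,0],[0,0,0],0],
    [[0,0.1,0],[0,0,0],0],
    [[0,0.1,0],[0,0,0],0],
    [[0,0.1,0],[0,0,0],0],
    [[0,0.1,0],[0,0,0],0]
  ]
}}

```text
clock: 12.02
position: [492.2, -101.9, 93.3]
ee_rot: [0.218, 0.976, -0.0, -0.0]
contact_force: [-0.4, -1.3, 0.8]
gripper_width: -0.2
```

Emit:
{"op": "jog_arm", "data": {
  "rows": [
    [[0,0.1,0],[0,0,0],0],
    [[0,0.1,0],[0,0,0],0]
  ]
}}

```text
clock: 12.28
position: [492.5, -101.0, 93.3]
ee_rot: [0.218, 0.976, -0.001, -0.001]
contact_force: [-0.8, -6.7, 0.3]
gripper_width: -0.2
```

Emit:
{"op": "jog_arm", "data": {
  "rows": [
    [[0,0.1,0],[0,0,0],0],
    [[0,0.1,0],[0,0,0],0]
  ]
}}

```text
clock: 12.52
position: [493.4, -99.2, 93.3]
ee_rot: [0.218, 0.976, -0.001, -0.0]
contact_force: [-0.0, -5.1, 0.3]
gripper_width: -0.1
```

Emit:
{"op": "jog_arm", "data": {
  "rows": [
    [[0,0.1,0],[0,0,0],0],
    [[0,0.1,0],[0,0,0],0]
  ]
}}

```text
clock: 12.78
position: [494.6, -96.8, 93.3]
ee_rot: [0.218, 0.976, -0.0, -0.0]
contact_force: [0.1, -3.2, -0.4]
gripper_width: 0.2
```

Emit:
{"op": "jog_arm", "data": {
  "rows": [
    [[0,0.1,0],[0,0,0],0],
    [[0,0.1,0],[0,0,0],0]
  ]
}}

```text
clock: 13.02
position: [495.9, -94.3, 93.3]
ee_rot: [0.218, 0.976, 0.0, 0.0]
contact_force: [-0.1, -0.4, 0.5]
gripper_width: 0.4
```

```bash
python3 -c "
from h import *
st(); save('wrist','w5.png')"
```

```text
clk 13.025 y 13.25 n -1.35 z 93.28 Fy -0.44 Fn 0.08 Fz 0.53
```

View pics/w5.png

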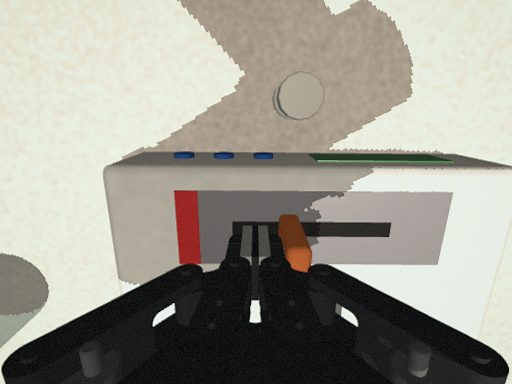

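The handle's left edge is at about 279 and just leaving the fingertips. I'll advance a little to see whether it has snapped.

Emit:
{"op": "jog_arm", "data": {
  "rows": [
    [[0,0.1,0],[0,0,0],0],
    [[0,0.1,0],[0,0,0],0],
    [[0,0,0],[0,0,0],0]
  ]
}}

```text
clock: 13.45
position: [496.6, -92.6, 93.3]
ee_rot: [0.218, 0.976, 0.0, 0.0]
contact_force: [0.9, 0.3, -0.3]
gripper_width: -0.1
```

```bash
python3 -c "
from h import *
st(); save('wrist','w6.png')"
```

```text
clk 13.45 y 15.1 n -1.4 z 93.32 Fy 0.66 Fn 0.65 Fz -0.33
```

View pics/w6.png

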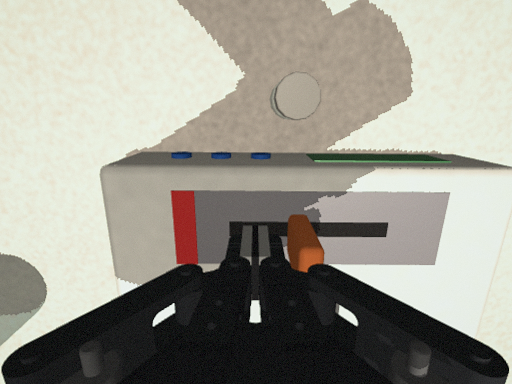

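The gap has opened (handle left edge at 289, zero force), so that is click two. Now the third, with contact expected near y = 21.7 and the snap near 29.

Emit:
{"op": "jog_arm", "data": {
  "rows": [
    [[0,0.1,0],[0,0,0],0],
    [[0,0.1,0],[0,0,0],0],
    [[0,0.1,0],[0,0,0],0],
    [[0,0.1,0],[0,0,0],0],
    [[0,0.1,0],[0,0,0],0],
    [[0,0.1,0],[0,0,0],0]
  ]
}}

```text
clock: 14.25
position: [499.0, -87.4, 93.3]
ee_rot: [0.218, 0.976, -0.0, -0.0]
contact_force: [-0.2, -1.3, -0.4]
gripper_width: 0.2
```

Emit:
{"op": "jog_arm", "data": {
  "rows": [
    [[0,0.1,0],[0,0,0],0],
    [[0,0.1,0],[0,0,0],0]
  ]
}}

```text
clock: 14.5
position: [499.4, -86.5, 93.3]
ee_rot: [0.218, 0.976, -0.001, -0.001]
contact_force: [-0.9, -7.2, -0.0]
gripper_width: 0.0
```

Emit:
{"op": "jog_arm", "data": {
  "rows": [
    [[0,0.1,0],[0,0,0],0],
    [[0,0.1,0],[0,0,0],0]
  ]
}}

```text
clock: 14.75
position: [500.2, -84.8, 93.3]
ee_rot: [0.218, 0.976, -0.001, -0.0]
contact_force: [-0.3, -5.1, -0.4]
gripper_width: -0.1
```

Emit:
{"op": "jog_arm", "data": {
  "rows": [
    [[0,0.1,0],[0,0,0],0],
    [[0,0.1,0],[0,0,0],0]
  ]
}}

```text
clock: 15.0
position: [501.4, -82.4, 93.3]
ee_rot: [0.218, 0.976, -0.0, -0.0]
contact_force: [-0.8, -3.6, 1.2]
gripper_width: -0.1
```

```bash
python3 -c "
from h import *
st()"
```

```text
clk 15.0 y 26.44 n -1.41 z 93.31 Fy -3.65 Fn 0.77 Fz 1.21
```

Emit:
{"op": "jog_arm", "data": {
  "rows": [
    [[0,0.1,0],[0,0,0],0],
    [[0,0.1,0],[0,0,0],0]
  ]
}}

```text
clock: 15.25
position: [502.7, -79.9, 93.3]
ee_rot: [0.218, 0.976, 0.0, 0.0]
contact_force: [0.4, -1.5, -0.8]
gripper_width: 0.2
```

Emit:
{"op": "jog_arm", "data": {
  "rows": [
    [[0,0.1,0],[0,0,0],0],
    [[0,0.1,0],[0,0,0],0],
    [[0,0,0],[0,0,0],0]
  ]
}}

```text
clock: 15.62
position: [503.4, -78.1, 93.3]
ee_rot: [0.218, 0.976, 0.0, 0.0]
contact_force: [0.3, -1.0, 0.6]
gripper_width: -0.1
```

```bash
python3 -c "
from h import *
st(); save('wrist','w7.png')"
```

```text
clk 15.625 y 31.18 n -1.39 z 93.31 Fy -0.75 Fn 0.71 Fz 0.55
```

View pics/w7.png

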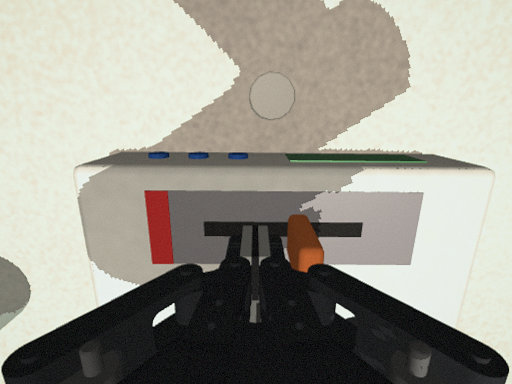

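Click three: the handle has snapped ahead (left edge 288, gap visible, near-zero force). I'm backing off: away along -y, then up.

Emit:
{"op": "jog_arm", "data": {
  "rows": [
    [[0,-1,0],[0,0,0],0],
    [[0,-2,0],[0,0,0],0],
    [[0,-2,0],[0,0,0],0],
    [[0,0,0],[0,0,0],0],
    [[0,0,-3],[0,0,0],0],
    [[0,0,-4],[0,0,0],0],
    [[0,0,-4],[0,0,0],0],
    [[0,0,-2],[0,0,0],0],
    [[0,0,0],[0,0,0],0],
    [[0,0,0],[0,0,0],0]
  ]
}}

```text
clock: 16.92
position: [481.2, -123.7, 222.1]
ee_rot: [0.218, 0.976, -0.0, -0.001]
contact_force: [-0.1, 0.6, -0.9]
gripper_width: 0.1
```

```bash
python3 -c "
from h import *
st(); save('wrist','w8.png'); save('top','t8.png')
a=cv2.imread('pics/w8.png')[130:250,170:440]; cv2.imwrite('pics/w8z.png',cv2.resize(a,None,fx=2.9,fy=2.9,interpolation=3))"
```

```text
clk 16.925 y -19.56 n -2.15 z 222.12 Fy 0.49 Fn -0.31 Fz -0.91
```

View pics/w8z.png

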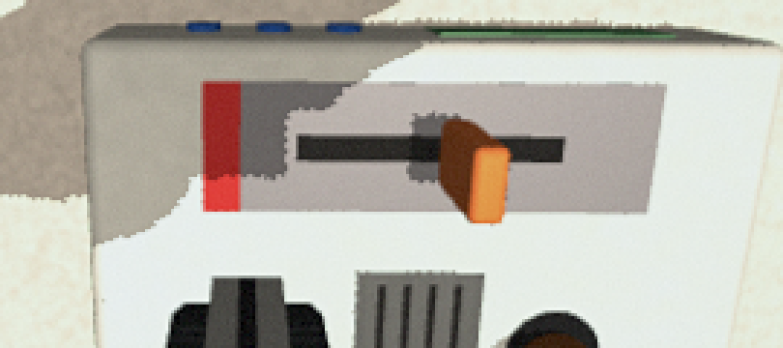

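View pics/t8.png

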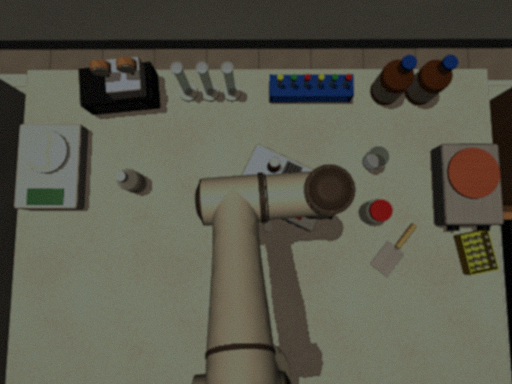

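The zoom shows the handle top at crop (488,185) and the slot from 297 to 565. I'll measure the setting and hand in.

```bash
python3 -c "
from h import *
f=lambda x,y:(170+x/2.9,130+y/2.9)
a=toz('wrist',f(297,149),75)[:2];b=toz('wrist',f(565,149),75)[:2];T=toz('wrist',f(488,185),126)[:2]
d=(b-a)/np.linalg.norm(b-a);print('slot',np.linalg.norm(b-a),'lever',(T-a)@d-np.linalg.norm(b-a)/2+40)
arm.job_done()"
```

```text
slot 100.33756089077568 lever 46.48920150321999
the job is handed in; nothing more can be done
```

The lever is resting in click three, and I have handed the job in at about 17 s, well under the 64 s limit.

- **Homing:** With the fingers shut, I pushed the lever toward the red band, passing click one on the way. It started at about click two. At home the force rose past 9 N with no movement, and each rest was about 16 mm apart, so this was the solid stop.
- **Counting:** I went over the handle to its home side and pushed it away from there in steps of about 1 mm. I felt three separate rises of about 7 N, each falling to nothing. After each one, the wrist picture showed the handle snapped ahead of the fingertips.
- **Backing off:** I moved the fingers back toward the home end, then up to 222 mm. The contact force then read about zero.

**Last checks:** The final wrist picture puts the lever at about 46.5 mm, against 48 mm nominal for click three. That difference is within the camera calibration error. In the final top view, the redcap bottle, beaker, spatula, wash bottle and amber vial are where they were. The arm hid the green and clear vials in that view, so I did not check those two again. I felt no unexpected contact at any point.

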